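# Set up the folding mirror on the tray

## Robot

A 7-joint arm with a two-finger parallel gripper is mounted at the origin on the work surface. World frame = base frame: x ahead of the robot, y to its left, z up, the work surface at z = 0. Lengths are in m, angles in rad, forces in N, time in s.
With the tool pointing down it reaches from about 0.35 to 0.9 m from the base axis. Payload 8.1 kg.
Tool frame: the origin (TCP) lies on the mounting face of the last link; the fingertips stand 173 mm ahead of it and the grasp point (between the pads) lies 155 mm ahead of it; z points along the fingers, y is the line along which they close (so a half turn about z gives the same grasp; the last joint's range is limited). The gripper opens to 85 mm and grips with 20 to 120 N. Pads are 22 mm wide; open, the fingers measure 114 mm over their backs; the gripper's body (76 mm by 85 mm) begins 54 mm behind the grasp point. The pads swing forward as they close: fully open they stand 13 mm farther back than shut.
Start: joints at [1.17, 0.434, 0.025, 1.573, -0.012, 1.134, -0.075], TCP at [0.183, -0.598, 0.405] pointing down, gripper open.
Joint ranges: [-2.62, 2.62], [-0.44, 2.09], [-1.27, 1.32], [0.08, 2.57], [-1.32, 4.46], [0.12, 2], [-2.74, 2.74]. Speed limits (rad/s): [2.22, 2.22, 3.01, 3.01, 3.14, 3.14, 3.14].

## Interface

Orientations are given as a rotation vector (axis times angle).
In Python, from station import observe, snapshot, camera_model, hand_in, silhouettes gives the robot as it stands. The module is installed in compiled form; this text tells all that it offers.
- The arm moves only by the shell command python3 -m inch 'ROWS'. ROWS is JSON, a list of rows, each a list of 5 numbers: the finger opening in mm, from 0 to 85.4, then the shift along the tool's x, y, z in mm, then the turn about the tool's z in rad. In form: [[grip, tx, ty, tz, twist], ...]. A call has 1 to 20 rows; each row shifts and turns the commanded pose from where the row before left it, along the tool's axes as they then stand; what a row does not reach is not made up. A row lasts 1/8 s, in which the tool goes at most 62.5 mm and 10.7 degrees, less where a joint would pass 70% of its speed; a pose out of reach is approached as far as the arm can. A call is refused whole if a number of a shift passes 62.5 or a number of a turn 0.188, either way. A call with a gripper value outside its range is refused whole. The fingers move at their own pace and stop on an object; the grip force is fixed at half the most. Time passes only in rows, so rows that do not move let the fingers close. It gives the time, the measured TCP pose, the force, the opening and the grip force at its end, in the units of the state.
- observe(): the state, without advancing time (a new reading comes with each control period).
- snapshot(name): name is "side" or "top" or "wrist"; returns the picture (384x512x3 uint8, blue, green, red); there is no depth.
- camera_model(name): a dict with "mtx" (3x3 intrinsics, pixels), "R" (3x3) and "t" (3): a world point X has camera coordinates R X + t. Camera axes: x right, y down, z forward; pixel columns grow to the right and rows downward; lengths in m; the calibration is good to about 2 mm. A picture is of the moment at which its call begins: read the wrist's pose just before it. camera_model takes no time and is no camera call; for the wrist camera it gives the pose at the moment of the call.
- hand_in(): hands the job in; it is judged then, once.
Trained networks look in the newest picture that a camera, given by its name, has taken for a name from the list of things; names that differ only in an ending like _2 or _b are one class to them, and where a whole thing is asked for, a point or a joint stands for the part that bears it (a point fixed in the world has none). Each returns a list of dicts, best first, with "p" (0 to 1); they miss things now and then, are a little off and sometimes report something else, mostly with a low value. They report only what shows in the picture. A call takes as long as a camera call. They do not tell look-alikes from the thing itself.
- silhouettes(camera, name): "mask" (384x512 bool, what is visible of it) and "position" ([column, row] in pixels, amid what is visible of it).
The state is a dict: "time": time; "qpos": joint angles; "joint_velocities": joint speeds; "effort": joint torques, N m; "position": TCP position; "ee_rot": TCP orientation; "force": force on the tool from outside, world axes, zero at the start; "ft_torque": the same for the moment, N m; "grip_width": opening from 0.0 (shut) to 1.0 (fully open); "grip_force": force on a finger pad.
Only numpy, scipy, OpenCV 4.12 (cv2) and the standard library are available. Lean on these libraries where they do the work, as an engineer would, in place of code of your own. Each camera call takes 0.05 s, during which the arm holds its last target. There are 200 camera calls.

## Task

Take the folded mirror stand by its base and set it down gently in the clear part of the smoked tray, wholly inside the rim, square to the tray with its toggle-switch end towards the bed (away from the robot), and let go while it is still folded. Then take the mirror plate alone by its free end and swing it up past upright until it leans back on its stop and stays there by itself, the base still flat in its place. Neither slam it nor press hard on it, and leave the other things where they are.

Things in the scene. Friction and masses are not known exactly. Their poses are not given: they have to be found in the camera images.
- stand: folded mirror stand: white base 190 x 62 x 20 mm with a grey mirror plate folded flat on it; 0.52 kg in all. Origin: centre of the base's underside. x axis along its length towards the toe (the end with a small toggle switch, 11 mm high), y across, z up. It starts flat beside the tray, toe roughly away from the robot, yaw within 0.8 rad. Grip it across the 62 mm.
- prop (a joint): angle of the mirror plate (rad): 0 folded flat, 1.57 upright, 1.92 leaning back on its stop. Hinge line along stand y at stand x = -70, z = 33 mm, near the heel. Opening lifts the toe-side end up and over towards the heel. No spring: let go before upright it falls shut, past upright it falls to the stop and stays.
- prop_end (a point): middle of the free end of the mirror plate, 142 mm from the hinge line: plate 50 mm wide (y), 14 mm thick, narrower than the base. Folded, the end lies at stand x = +72 mm and the plate fills z = 26 to 40 mm, 6 mm above the base's top (z = 20 mm); pinch it across its 50 mm.
- toe (a point): middle of the toe end of the base's underside (stand x = +95 mm)
- heel (a point): middle of the heel end of the base's underside (stand x = -95 mm)
- tray: smoked acrylic tray, fixed, 320 mm (x) x 260 mm (y), rim 14 mm high and 4 mm thick, inner floor 4 mm above the dresser. Origin: centre of its underside; x axis points away from the robot, towards the bed (yaw within 0.12 rad). Cone and watch stand in its far (+x) corners, the rest is clear. It lies on one side of the brush, the stand on the other; the sides may be swapped.
- cone: glass ring cone, 60 mm wide, 91 mm high, at about tray x = +118, y = +80 mm; origin at the centre of its underside. Leave alone.
- watch: gold-tone watch, closed bracelet ring 62 mm across lying on its side, with a 34 mm dial, 35 mm high, at about tray x = +112, y = -75 mm; origin at the ring's centre underneath. Leave alone.
- pot: white ceramic pot with hinged lid, 84 mm wide, 91 mm high, beyond the brush; origin at the centre of its underside. Leave alone.
- brush: black paddle brush, 210 mm long, 62 mm wide, 26 mm high, lying between stand and tray; origin underneath where handle meets paddle, x axis towards the paddle. Leave alone.
Mind the look-alikes: they are no part of the job. Leave any pink look-alike of the stand alone.

How it is judged:
On the way:
1. the stand lies flat in the tray, square to it and toe towards the bed, still folded, with the fingers off it (height (world z) of stand below 0.008 m and angle between stand's own z axis and vertical below 0.06 rad and angle between the x axis of stand and the x axis of tray, either way round below 0.26 rad and x of toe in the frame of tray between 0.02 and 0.158 m and x of heel in the frame of tray above -0.158 m and y of toe in the frame of tray between -0.1 and 0.1 m and y of heel in the frame of tray between -0.1 and 0.1 m and value of joint prop below 0.2 rad and contact force between the fingers and stand below 0.05 N), for 0.3 s.
At the end, for the whole second after the job is handed in: Plate open past 1.8 rad and at rest by itself; base flat on the tray floor (under 8 mm high, tilt under 0.06 rad), inside the rim (toe and heel within 158 mm of the middle in tray x, 100 mm in y), within 0.26 rad of the tray's x axis, toe towards the bed (its tray x over 20 mm) (height (world z) of stand below 0.008 m and angle between stand's own z axis and vertical below 0.06 rad and angle between the x axis of stand and the x axis of tray, either way round below 0.26 rad and x of toe in the frame of tray between 0.02 and 0.158 m and x of heel in the frame of tray above -0.158 m and y of toe in the frame of tray between -0.1 and 0.1 m and y of heel in the frame of tray between -0.1 and 0.1 m and value of joint prop above 1.8 rad and contact force between stand and tray above 1 N and linear speed of stand below 0.02 m/s and angular speed of stand below 0.1 rad/s and velocity of joint prop between -0.1 and 0.1 rad/s); the robot touches nothing.
It fails at once if the ring cone, watch, pot or brush is shoved more than 25 mm or the cone or the pot is tipped (distance of any of cone, watch, pot, brush from where it was at the start of the episode above 0.025 m or angle between any of cone, pot's own z axis and vertical above 0.5 rad).
It fails at once if the stand is slammed or pressed on the tray (over 60 N) (contact force between stand and tray above 60 N).
It also fails if it takes over 64 s, if anything falls off the work surface, if the arm or the gripper's body presses on something with over 40 N, if the wrist force passes 120 N, or if a joint passes its speed limit or range.

## Working session

There is one attempt and no reset: what is moved stays moved. The work goes in short steps, Python scripts to look and compute and a shell command to move; the robot and the scene stay as the last step left them, time stands still between calls to the robot, and variables do not carry over. Pictures are saved under pics/ and viewed, at most 12 in all, crops included, and the job is handed in when it is done.

```bash
mkdir -p pics
cat > h.py <<'E'
import numpy as np, cv2
from station import *
def ray(cam,px,z):
    m=cam; d=m["R"].T@np.linalg.inv(m["mtx"])@np.array([px[0],px[1],1.0]); c=-m["R"].T@np.array(m["t"])
    return c+d*(z-c[2])/d[2]
def proj(m,X):
    p=m["mtx"]@(m["R"]@np.array(X)+m["t"]); return p[:2]/p[2]
def cm(n):
    m=camera_model(n); return {k:np.array(m[k]) for k in("mtx","R","t")}
E
python3 - <<'E'
from h import *
s=observe();print(s['time'],s['position'],s['ee_rot'],s['force'])
for c in("top","side"):
    im=snapshot(c);cv2.imwrite(f"pics/{c}0.png",im);m=cm(c);print(c,(-m["R"].T@m["t"]).round(3))
    for n in("stand","tray","cone","watch","pot","brush","prop"):
        for r in silhouettes(c,n)[:3]:
            if r["p"]>.2:
                rect=cv2.minAreaRect(np.argwhere(r["mask"])[:,::-1].astype(np.float32))
                print(c,n,round(r["p"],2),np.round(r["position"]),np.round(rect[0]),np.round(rect[1]),round(rect[2]),ray(m,r["position"],0.02).round(3))
E
```

```text
0.0 [ 0.18328607 -0.59728412  0.4039058 ] [-3.10531061e+00 -4.65697708e-01  5.90702912e-04] [-0.44215412 -0.34972568  0.23016852]
top [ 0.43  -0.052  1.232]
top stand 0.77 [328. 145.] [324. 146.] [21. 61.] 90 [ 0.8   -0.312  0.02 ]
top stand 0.68 [312. 233.] [314. 230.] [64. 23.] 67 [ 0.524 -0.248  0.02 ]
top stand 0.68 [377. 214.] [376. 212.] [21. 62.] 57 [ 0.578 -0.448  0.02 ]
top tray 0.71 [156. 236.] [155. 231.] [108.  89.] 87 [0.526 0.219 0.02 ]
top cone 0.5 [131. 194.] [129. 195.] [18. 18.] 90 [0.656 0.299 0.02 ]
top watch 0.47 [178. 182.] [183. 190.] [24. 11.] 56 [0.693 0.155 0.02 ]
top pot 0.62 [230. 156.] [231. 157.] [28. 28.] 45 [ 0.77  -0.005  0.02 ]
top brush 0.83 [225. 231.] [229. 242.] [21. 68.] 3 [0.536 0.013 0.02 ]
top prop 0.92 [326. 146.] [327. 144.] [16. 46.] 88 [ 0.794 -0.305  0.02 ]
top prop 0.69 [315. 233.] [315. 230.] [49. 17.] 69 [ 0.524 -0.258  0.02 ]
top prop 0.58 [377. 211.] [378. 212.] [17. 49.] 59 [ 0.586 -0.451  0.02 ]
side [ 0.604 -0.788  0.792]
side stand 0.86 [255. 345.] [257. 350.] [93. 37.] 62 [ 0.579 -0.438  0.02 ]
side stand 0.75 [232. 263.] [236. 261.] [34. 90.] 75 [ 0.524 -0.256  0.02 ]
side stand 0.57 [362. 289.] [363. 287.] [87. 35.] 84 [ 0.793 -0.317  0.02 ]
side tray 0.89 [245. 128.] [250. 129.] [ 59. 116.] 88 [0.528 0.21  0.02 ]
side cone 0.66 [292. 109.] [290. 104.] [18. 30.] 20 [0.666 0.308 0.02 ]
side watch 0.82 [293. 140.] [292. 142.] [19. 25.] 90 [0.666 0.158 0.02 ]
side pot 0.7 [332. 175.] [332. 175.] [34. 38.] 22 [0.762 0.018 0.02 ]
side brush 0.88 [244. 181.] [232. 180.] [80. 23.] 2 [ 0.536 -0.008  0.02 ]
side prop 0.96 [258. 348.] [257. 348.] [81. 31.] 60 [ 0.585 -0.443  0.02 ]
side prop 0.73 [233. 259.] [235. 258.] [24. 71.] 76 [ 0.525 -0.247  0.02 ]
side prop 0.7 [361. 282.] [363. 280.] [68. 26.] 80 [ 0.792 -0.3    0.02 ]
```

```bash
python3 -c "
import cv2,numpy as np
a=cv2.imread('pics/top0.png');b=cv2.imread('pics/side0.png')
cv2.imwrite('pics/a0.png',cv2.resize(np.vstack([a,b]),(800,1200))[:600]);cv2.imwrite('pics/b0.png',cv2.resize(b,(800,600)))"
```

```text
(no output)
```

View pics/a0.png

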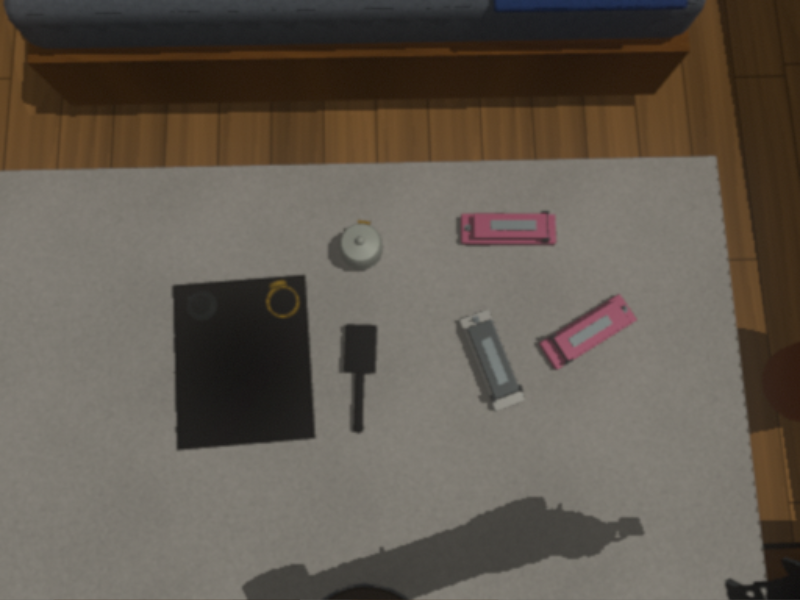

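View pics/b0.png

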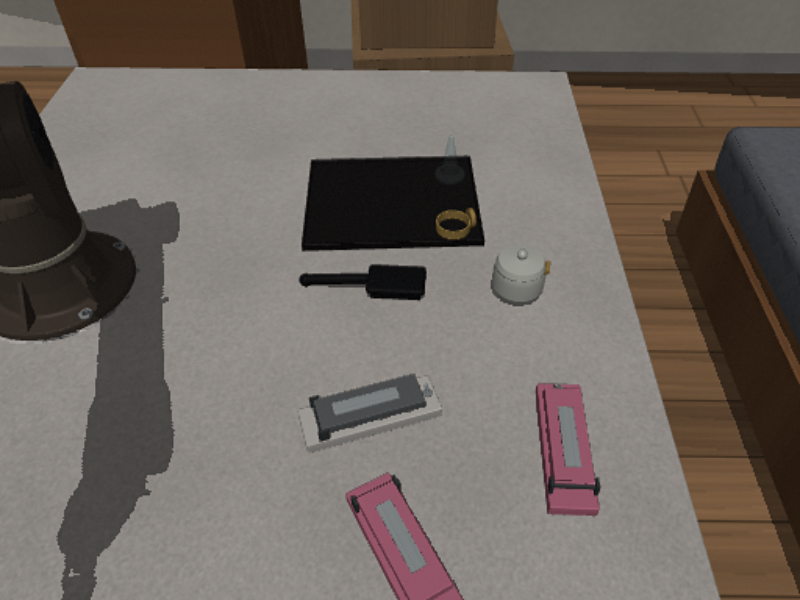

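Top view: the white/grey stand is at (314,230). The look-alikes are the pink ones at (324,146) and (376,212). I choose the white one: its toggle is at the upper left, away from the robot, and it lies on the opposite side of the brush (229,242) from the tray (155,231). Next I fit poses and check a close crop.

```bash
cat >> h.py <<'E'
from scipy.optimize import minimize
from scipy.spatial.transform import Rotation as Ro
def box(x0,x1,y0,y1,z0,z1): return np.array([[x,y,z] for x in(x0,x1) for y in(y0,y1) for z in(z0,z1)])
STAND=[box(-.095,.095,-.031,.031,0,.02),box(-.07,.072,-.025,.025,.026,.04)]
TRAY=[box(-.16,.16,-.13,.13,0,.014)]
def render(m,parts,p,z=0,sub=4):
    im=np.zeros((384*sub,512*sub),np.uint8);c,s=np.cos(p[2]),np.sin(p[2])
    for b in parts:
        w=b@np.array([[c,s,0],[-s,c,0],[0,0,1]])+[p[0],p[1],z]
        q=np.array([proj(m,v) for v in w])
        cv2.fillConvexPoly(im,cv2.convexHull(((q+.5)*sub).astype(np.int32)),255)
    return cv2.resize(im,(512,384),interpolation=cv2.INTER_AREA)/255.
def fit(views,parts,p0,z=0):
    def cost(p):
        t=0
        for m,k in views:
            r=render(m,parts,p,z);t+=1-np.minimum(r,k).sum()/np.maximum(r,k).sum()
        return t
    sx=np.array([[0,0,0],[.015,0,0],[0,.015,0],[0,0,.15]])+np.array(p0)
    r=minimize(cost,p0,method='Nelder-Mead',options=dict(initial_simplex=sx,xatol=2e-4,fatol=1e-4,maxiter=150))
    return r.x,r.fun/len(views)
def pick(c,n,near,z=.02):
    m=cm(c);best=None
    for r in silhouettes(c,n):
        d=np.linalg.norm(ray(m,r["position"],z)[:2]-near)
        if r["p"]>.2 and d<.06 and(best is None or d<best[0]):best=(d,r["mask"].astype(float))
    return m,best[1] if best else None
def tool():
    s=observe();R=Ro.from_rotvec(s["ee_rot"]).as_matrix();return s,np.array(s["position"]),R,np.arctan2(R[1,0],R[0,0])
E
python3 - <<'E'
from h import *
V={}
for c in("top","side"):
    im=snapshot(c)
    V[c]=(pick(c,"stand",[.524,-.25]),pick(c,"tray",[.526,.215]))
for i,(parts,p0) in enumerate(((STAND,[.524,-.25,.35]),(TRAY,[.526,.215,0]))):
    for vs in(("top",),("side",),("top","side")):
        print(i,vs,*fit([V[c][i] for c in vs],parts,p0))
s,p,R,y=tool();print(p,y,R.round(3).tolist())
im=cv2.imread("pics/top0.png")[190:270,270:360];im2=cv2.imread("pics/side0.png")[220:320,170:300]
cv2.imwrite("pics/crop.png",np.hstack([cv2.resize(im,(400,360)),cv2.resize(im2,(400,360))]))
E
```

```text
0 ('top',) [ 0.53388096 -0.25612393  0.33845406] 0.05386289908298536
0 ('side',) [ 0.53159688 -0.25121467  0.34222978] 0.07229825011659452
0 ('top', 'side') [ 0.53331776 -0.25557182  0.33140673] 0.07658202724930452
1 ('top',) [0.54577905 0.22518403 0.0620899 ] 0.0596299610518658
1 ('side',) [0.54393024 0.22960046 0.05435004] 0.09932211984853956
1 ('top', 'side') [0.54437972 0.22690281 0.05706167] 0.08842925765007514
[ 0.18336873 -0.59749185  0.40471734] 0.2976940584323385 [[0.956, 0.293, 0.0], [0.293, -0.956, -0.0], [0.0, 0.0, -1.0]]
```

View pics/crop.png

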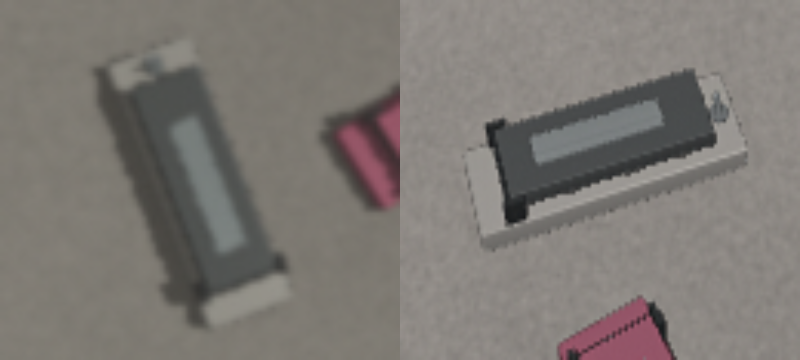

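The crop confirms it: white base with a grey plate, toggle at the far end (150,65 in the left half, 720,105 in the right half). The stand pose is about (0.533,-0.2555), yaw 0.334. I move above it.

```bash
python3 -m inch '[[85,36,-18,4,-0.036],[85,36,-19,4,0],[85,36,-19,4,0],[85,36,-19,4,0],[85,36,-19,4,0],[85,36,-19,4,0],[85,36,-19,4,0],[85,36,-19,4,0],[85,36,-19,4,0],[85,36,-18,4,0],[85,36,-18,4,0],[85,36,-18,4,0],[85,0,0,0,0],[85,0,0,0,0]]'
cat > w.py <<'E'
from h import *
s,p,R,y=tool();m=cm("wrist");im=snapshot("wrist");cv2.imwrite("pics/w1.png",im)
V=[]
for r in silhouettes("wrist","stand"): print(round(r["p"],2),r["position"])
k=pick("wrist","stand",[.533,-.2555])
if k[1] is not None:
    mk=k[1]; print("touch border",mk[0].any(),mk[-1].any(),mk[:,0].any(),mk[:,-1].any()); f,c=fit([(m,mk)],STAND,[.533,-.2555,.334]);print(f,c)
    print("tool shift mm",(1e3*R.T@np.array([f[0]-p[0],f[1]-p[1],0])).round(1),"twist",y-f[2])
print(p,y,s['time'],s['force'])
E
python3 w.py
```

```text
time: 2.85
position: [0.5189, -0.2458, 0.3566]
ee_rot: [3.098, 0.522, -0.001]
force: [-0.4, -0.0, -0.0]
grip_width: 0.996
grip_force: 0.0
0.56 [270.1, 142.7]
touch border False False False False
[ 0.53555269 -0.25561265  0.33666705] 0.020542814733851
tool shift mm [12.5 14.7 -0. ] twist -0.003057606547312297
[ 0.51891361 -0.24580151  0.35661223] 0.3336094471246943 2.85 [-0.44784219 -0.01090079 -0.03040484]
```

View pics/w1.png

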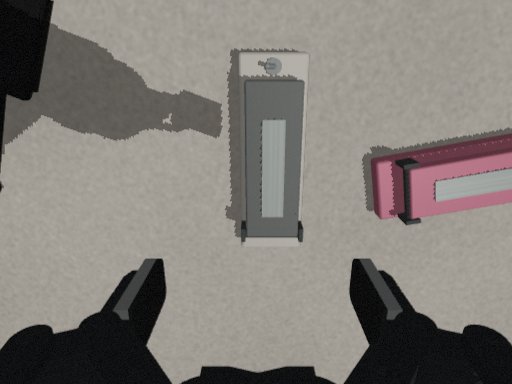

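The wrist view shows the stand at (273,150) with the toggle at (272,65) and a clean fit, so I descend and grip.

```bash
python3 -m inch '[[85,12.5,14.7,0,-0.003],[85,0,0,20,0],[85,0,0,40,0],[85,0,0,40,0],[85,0,0,35,0],[85,0,0,25,0],[85,0,0,15,0],[85,0,0,9.6,0],[85,0,0,0,0],[85,0,0,0,0],[58,0,0,0,0],[58,0,0,0,0],[58,0,0,0,0],[58,0,0,0,0],[58,0,0,0,0]]'
```

```text
time: 4.88
position: [0.5361, -0.2552, 0.1732]
ee_rot: [3.096, 0.526, 0.002]
force: [-1.7, 1.5, 7.2]
grip_width: 0.708
grip_force: 64.9
```

```bash
python3 -m inch '[[58,0,0,-5,0],[58,0,0,-15,0],[58,0,0,-25,0],[58,0,0,-25,0],[58,0,0,-20,0.07],[58,0,0,-10,0.07],[58,0,0,0,0.07],[58,0,0,0,0.07],[58,0,0,0,0]]'; python3 -m inch '[[58,0.5,-20,0,0],[58,0.5,-30,0,0],[58,0.5,-40,0,0],[58,0.5,-40,0,0],[58,0.5,-40,0,0],[58,0.5,-40,0,0],[58,0.5,-40,0,0],[58,0.5,-40,0,0],[58,0.5,-40,0,0],[58,0.5,-40,0,0],[58,0.5,-40,0,0],[58,0,-30,0,0],[58,0,-25,0,0],[58,0,-15.7,0,0],[58,0,0,0,0],[58,0,0,0,0]]'
cat > t.py <<'E'
from h import *
import sys
s,p,R,y=tool();im=snapshot("top");cv2.imwrite("pics/t%d.png"%(s['time']*100),im);im=snapshot("side");cv2.imwrite("pics/s%d.png"%(s['time']*100),im)
print(p,y,s['force'],s['grip_width'],s['time'])
T=np.array([.5444,.2269]);a=.057
d=T+[-.03*np.cos(a),-.03*np.sin(a)]-p[:2]
print("shift",(1e3*R.T@np.r_[d,0]).round(1),"twist",y-a)
E
python3 t.py
```

```text
time: 6.0
position: [0.5357, -0.255, 0.2727]
ee_rot: [3.14, 0.09, 0.0]
force: [-0.0, 0.5, -4.6]
grip_width: 0.711
grip_force: 66.7
time: 8.0
position: [0.5141, 0.2238, 0.272]
ee_rot: [3.139, 0.088, -0.0]
force: [-0.0, -0.2, -4.3]
grip_width: 0.709
grip_force: 66.8
[0.51411586 0.22384353 0.27201069] 0.0557534392649709 [-0.01480642 -0.15791366 -4.31769019] 0.7088841992889258 8.0
shift [ 0.4 -1.3 -0. ] twist -0.0012465607350291008
```

```bash
python3 -c "
import cv2,numpy as np
cv2.imwrite('pics/v1.png',np.hstack([cv2.resize(cv2.imread('pics/t800.png')[130:330,60:330],(400,296)),cv2.resize(cv2.imread('pics/s800.png')[30:230,130:400],(400,296))]))"
```

```text
(no output)
```

View pics/v1.png

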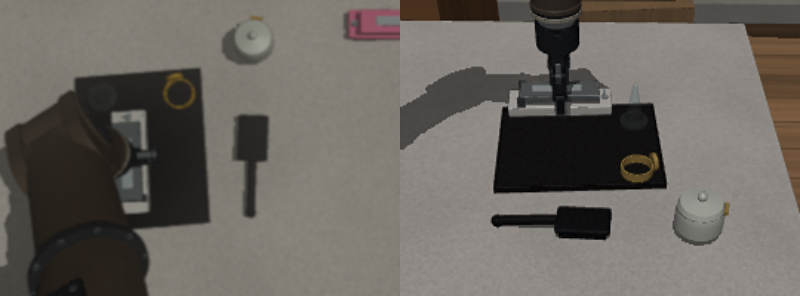

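The stand hangs level and folded above the tray's middle, toe toward the bed. I lower it gently.

```bash
python3 -m inch '[[58,0.4,-1.3,15,0],[58,0,0,25,0],[58,0,0,25,0],[58,0,0,12,0],[58,0,0,7,0],[58,0,0,4,0],[58,0,0,2,0],[58,0,0,1,0],[58,0,0,1,0],[58,0,0,0,0],[58,0,0,0,0]]'
```

```text
time: 9.48
position: [0.5144, 0.2264, 0.1802]
ee_rot: [-3.14, -0.089, -0.0]
force: [0.0, -0.3, -4.4]
grip_width: 0.71
grip_force: 66.6
```

```bash
python3 -m inch '[[58,0,0,1,0],[58,0,0,1,0],[58,0,0,0,0],[58,0,0,0,0]]'
```

```text
time: 9.98
position: [0.5144, 0.2263, 0.178]
ee_rot: [3.14, 0.089, -0.0]
force: [0.4, 0.4, -5.1]
grip_width: 0.711
grip_force: 66.7
```

```bash
python3 -m inch '[[58,0,0,0.7,0],[58,0,0,0.5,0],[58,0,0,0,0]]'
```

```text
time: 10.35
position: [0.5144, 0.2264, 0.1772]
ee_rot: [-3.14, -0.089, -0.0]
force: [-2.7, -1.6, 1.3]
grip_width: 0.712
grip_force: 67.4
```

Contact felt. I release, wait, then rise.

```bash
python3 -m inch '[[66,0,0,0,0],[75,0,0,0,0],[85,0,0,0,0],[85,0,0,0,0],[85,0,0,-5,0],[85,0,0,-25,0],[85,0,0,-40,0],[85,0,0,-50,0],[85,-20,0,-40,0],[85,-30,0,-20,0],[85,0,0,0,0],[85,0,0,0,0]]'
cat > w2.py <<'E'
from h import *
s,p,R,y=tool();m=cm("wrist");im=snapshot("wrist");cv2.imwrite("pics/w%d.png"%(s['time']*100),im)
for r in silhouettes("wrist","stand"): print(round(r["p"],2),r["position"])
m,mk=pick("wrist","stand",[.5145,.225])
print("border",mk[0].any(),mk[-1].any(),mk[:,0].any(),mk[:,-1].any()); f,c=fit([(m,mk)],STAND,[.5145,.225,.057],z=.004);print("stand",f,c)
d=np.array([np.cos(f[2]),np.sin(f[2])])
e=np.array([*(f[:2]+.06*d),0])-[p[0],p[1],0]
print("shift to plate end(x=60)",(1e3*R.T@e).round(1),"twist",y-f[2]);print(p,y,s['time'],s['force'])
_,tk=pick("wrist","tray",[.5444,.2269])
if tk is not None: print("tray border",tk[0].any(),tk[-1].any(),tk[:,0].any(),tk[:,-1].any())
E
python3 w2.py
```

```text
time: 11.85
position: [0.4647, 0.2234, 0.3569]
ee_rot: [3.14, 0.089, 0.001]
force: [1.0, 0.3, 0.1]
grip_width: 0.994
grip_force: 0.0
0.61 [254.7, 103.7]
border False False False False
stand [0.5132692  0.22512181 0.05202401] 0.02983113537288784
shift to plate end(x=60) [1.085e+02 1.300e+00 1.000e-01] twist 0.004569294222142951
[0.4647458  0.22338571 0.35687002] 0.05659330455111465 11.85 [0.98826404 0.29613735 0.08387619]
tray border True False False False
```

The stand sits at tray x≈-31 mm, square. Now I go over the plate's free end and pinch it with the fingertips, above the base top.

```bash
python3 -m inch '[[75,30,0.3,0,0.004],[75,40,0.5,10,0],[75,30,0.5,30,0],[75,8.5,0,40,0],[75,0,0,40,0],[75,0,0,25,0],[75,0,0,11,0],[75,0,0,5,0],[75,0,0,0,0],[75,0,0,0,0]]'; python3 -c "
from h import *
cv2.imwrite('pics/p1.png',np.hstack([cv2.resize(snapshot('wrist'),(400,300)),cv2.resize(snapshot('side')[60:180,170:330],(400,300))]))
f=np.array([.5133,.2251]);d=np.array([np.cos(.052),np.sin(.052)]);s,p,R,y=tool();print(p,(1e3*R.T@np.r_[f+.06*d-p[:2],0]).round(1))"
```

```text
time: 13.3
position: [0.5733, 0.2283, 0.1969]
ee_rot: [-3.14, -0.083, -0.003]
force: [-0.6, -0.1, -0.4]
grip_width: 0.881
grip_force: 0.0
[0.57315465 0.22819477 0.19676882] [ 0.1 -0.   0. ]
```

View pics/p1.png

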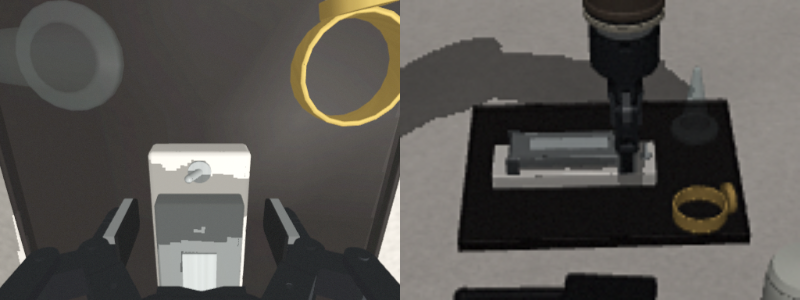

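The fingers straddle the plate end (about (200,225) in the wrist half), clear of the cone and watch. I close them, then lift slightly to test.

```bash
python3 -m inch '[[62,0,0,0,0],[54,0,0,0,0],[49,0,0,0,0],[49,0,0,0,0],[49,0,0,0,0]]';  python3 -m inch '[[49,0,0,-2,0],[49,0,0,-3,0],[49,-0.4,0,-5,0],[49,-0.4,0,-5,0],[49,0,0,0,0]]'
```

```text
time: 14.02
position: [0.5729, 0.2283, 0.1962]
ee_rot: [-3.14, -0.083, -0.001]
force: [-1.1, 0.2, 5.1]
grip_width: 0.58
grip_force: 25.7
time: 14.65
position: [0.5719, 0.2279, 0.2112]
ee_rot: [3.14, 0.083, -0.0]
force: [-1.4, 0.2, -2.3]
grip_width: 0.578
grip_force: 25.6
```

```bash
python3 -m inch '[[49,-0.9,0,-5.6,0],[49,-0.9,0,-5.7,0],[49,-1.6,0,-6.3,0],[49,-1.6,0,-6.3,0],[49,-2.2,0,-6.1,0],[49,-2.3,0,-6.1,0],[49,-2.8,0,-5.9,0],[49,-2.8,0,-5.8,0],[49,-3.4,0,-5.6,0],[49,-3.4,0,-5.5,0],[49,0,0,0,0]]'; python3 -c "
from h import *
cv2.imwrite('pics/p2.png',cv2.resize(snapshot('side')[40:190,150:350],(800,600)))"
```

```text
time: 16.02
position: [0.55, 0.227, 0.2703]
ee_rot: [-3.14, -0.083, -0.001]
force: [-0.5, 0.6, -3.5]
grip_width: 0.582
grip_force: 25.4
```

View pics/p2.png

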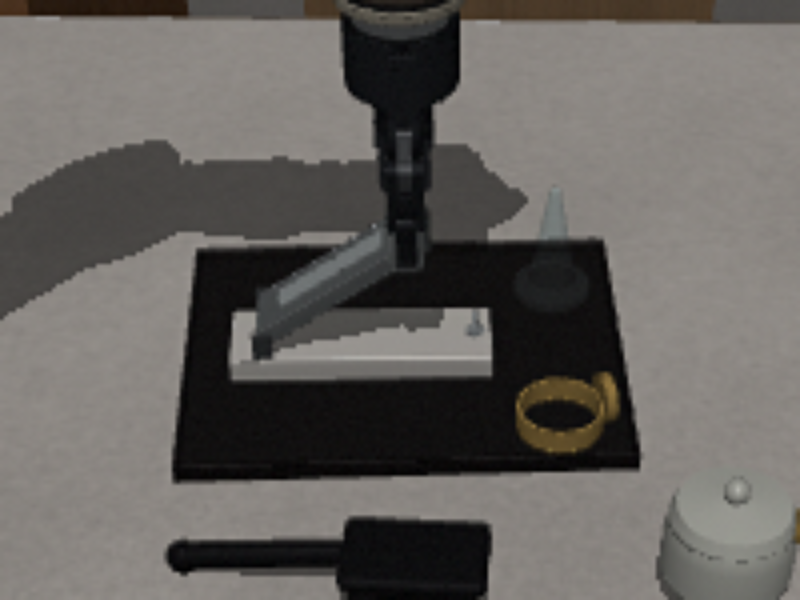

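The base is flat (heel end at (232,345)) and the plate is about 35° up in the pads. I continue the arc.

```bash
python3 -m inch '[[49,-3.9,0,-5.2,0],[49,-4,0,-5.1,0],[49,-4.4,0,-4.8,0],[49,-4.4,0,-4.8,0],[49,-4.9,0,-4.3,0],[49,-4.9,0,-4.2,0],[49,-5.3,0,-3.8,0],[49,-5.3,0,-3.8,0],[49,-5.6,0,-3.3,0],[49,-5.6,0,-3.2,0],[49,-5.9,0,-2.7,0],[49,-6,0,-2.6,0],[49,0,0,0,0]]'; python3 -m inch '[[49,-6.1,0,-2.1,0],[49,-6.2,0,-2,0],[49,-6.3,0,-1.4,0],[49,-6.4,0,-1.4,0],[49,-6.4,0,-0.8,0],[49,-6.5,0,-0.8,0],[49,-4.6,0,-0.2,0],[49,-4.6,0,-0.1,0],[49,0,0,0,0]]'
```

```text
time: 17.7
position: [0.4896, 0.2237, 0.3178]
ee_rot: [-3.14, -0.083, 0.0]
force: [-0.7, 0.8, -4.3]
grip_width: 0.578
grip_force: 25.0
time: 18.82
position: [0.4428, 0.2212, 0.3264]
ee_rot: [3.14, 0.083, -0.0]
force: [0.4, 0.3, -3.4]
grip_width: 0.579
grip_force: 24.8
```

```bash
python3 -m inch '[[49,-5.6,0,0.2,0],[49,-5.6,0,0.3,0],[49,-5.5,0,0.6,0],[49,-4.3,0,0.7,0],[49,-4.3,0,0.8,0],[49,-4.2,0,0.8,0],[49,-4.5,0,1.2,0],[49,-4,0,1.1,0],[49,0,0,0,0]]'; python3 -c "
from h import *
cv2.imwrite('pics/p3.png',cv2.resize(snapshot('side')[20:170,150:350],(800,600)))"
```

```text
time: 19.95
position: [0.4064, 0.2192, 0.323]
ee_rot: [-3.139, -0.081, -0.008]
force: [2.3, -6.0, 20.8]
grip_width: 0.579
grip_force: 27.2
```

View pics/p3.png

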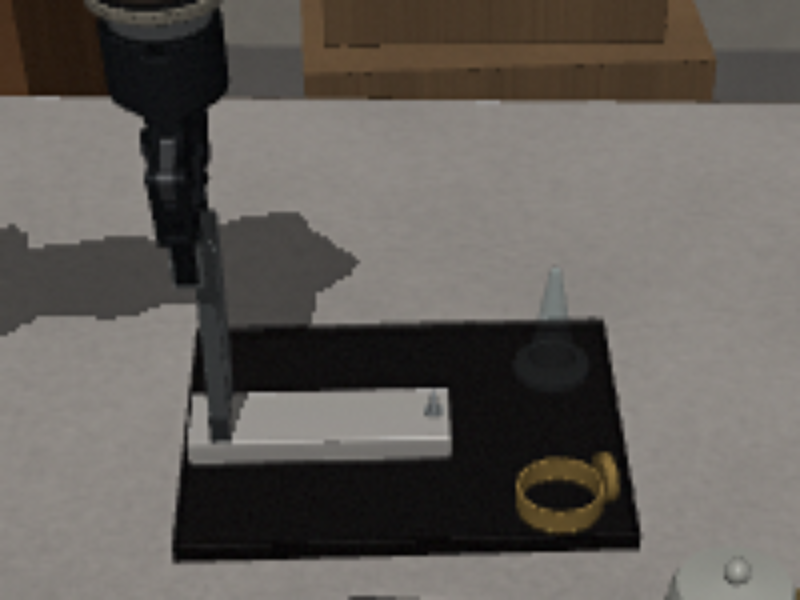

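The base was dragged about 30 mm toward the near rim instead of the plate turning past upright, and the tool now presses down (20 N). I relieve that first, with a lighter pinch.

```bash
python3 -m inch '[[49,0,0,-2,0],[49,0,0,-1,0],[49.2,0,0,0,0],[49.2,0,0,0,0]]'
python3 - <<'E'
from h import *
s,p,R,y=tool();snapshot("side");snapshot("top")
B=[STAND[0]]
for c in("side",):
    cv2.imwrite("pics/s_now.png",snapshot(c))
    m=cm(c)
    im=cv2.imread("pics/s_now.png");r=silhouettes(c,"stand")
    for q in r: print(q["p"],q["position"],q["mask"].sum())
    # white base pixels -> mask
    mk=min((q for q in r if q["p"]>.2),key=lambda q:np.linalg.norm(ray(m,q["position"],.05)[:2]-[.5,.22]))["mask"]
    w=mk&(im.min(2)>120); 
    def cost(v):
        up=v[3];a=np.array(STAND[1]);
        pl=box(0,.142,-.025,.025,-.007,.007);c_,s_=np.cos(up),np.sin(up)
        pl=pl@np.array([[c_,0,s_],[0,1,0],[-s_,0,c_]])+[-.07,0,.033]
        k=render(m,[STAND[0],pl],v[:3],.004); return 1-np.minimum(k,mk).sum()/np.maximum(k,mk).sum()
    best=min((minimize(cost,[.49,.224,.052,u],method='Nelder-Mead',options=dict(initial_simplex=np.array([.49,.224,.052,u])+np.vstack([np.zeros(4),np.diag([.015,.01,.08,.15])]),maxiter=250)) for u in(1.45,1.7)),key=lambda r:r.fun)
    v=best.x;d=v[:2]-[.5444,.2269];a=.057
    print(v,best.fun,"tray xy",d[0]*np.cos(a)+d[1]*np.sin(a),-d[0]*np.sin(a)+d[1]*np.cos(a))
print(p,s['force'],s['grip_force'])
E
```

```text
time: 20.5
position: [0.4049, 0.2192, 0.3234]
ee_rot: [3.14, 0.083, -0.001]
force: [2.7, -0.3, -3.5]
grip_width: 0.576
grip_force: 24.9
0.87 [220.5, 122.6] 1448
0.66 [359.3, 288.2] 2587
0.62 [255.9, 345.3] 2960
[0.48217479 0.2287212  0.06573075 1.55504597] 0.08767895649816371 tray xy -0.062020401190655654 0.0053631554815729504
[0.40494749 0.21923592 0.32337261] [ 2.71804005 -0.2588874  -3.47995165] 24.909873604774475
```

```bash
python3 -m inch '[[49.3,-3,0,0,0],[49.3,-3,0,0,0],[49.3,0,0,0,0]]';python3 -m inch '[[49.3,-3,0,0.2,0],[49.3,-3,0,0.2,0],[49.3,0,0,0,0]]'; python3 -c "
from h import *
cv2.imwrite('pics/p4.png',cv2.resize(snapshot('side')[20:170,150:350],(800,600)))"
```

```text
time: 21.08
position: [0.3988, 0.2188, 0.3237]
ee_rot: [3.14, 0.083, -0.0]
force: [1.0, -0.5, -4.9]
grip_width: 0.581
grip_force: 24.5
time: 21.45
position: [0.3929, 0.2186, 0.3233]
ee_rot: [3.14, 0.083, -0.0]
force: [1.8, -0.8, -4.0]
grip_width: 0.58
grip_force: 24.2
```

View pics/p4.png

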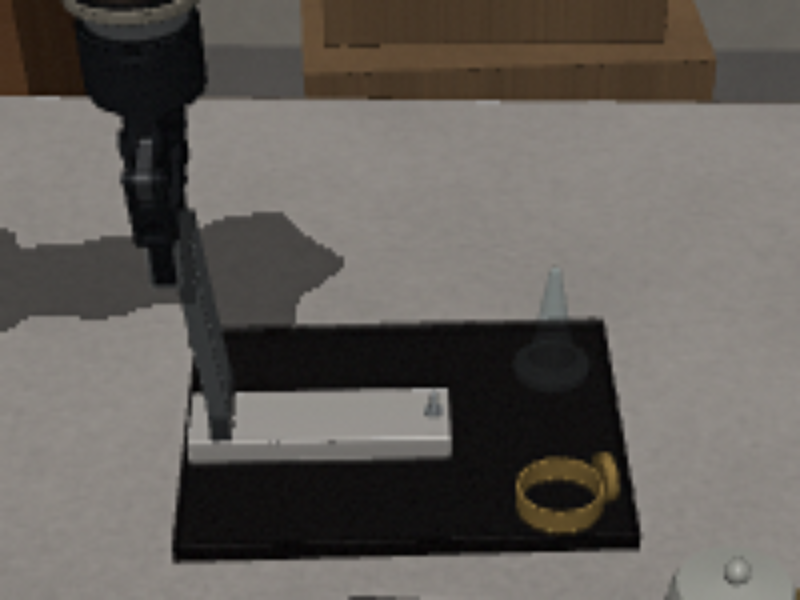

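```bash
python3 -m inch '[[49.3,-3,0,0.3,0],[49.3,-3,0,0.4,0],[49.3,-3,0,0.5,0],[49.3,-3,0,0.5,0],[49.3,0,0,0,0]]';python3 -m inch '[[49.3,-2.5,0,0.6,0],[49.3,-2.5,0,0.6,0],[49.3,-2,0,0.5,0],[49.3,0,0,0,0]]'
```

```text
time: 22.12
position: [0.3809, 0.218, 0.3215]
ee_rot: [3.14, 0.083, -0.0]
force: [3.5, -0.3, -4.9]
grip_width: 0.582
grip_force: 23.4
time: 22.62
position: [0.374, 0.2176, 0.3199]
ee_rot: [-3.14, -0.083, -0.0]
force: [2.5, -0.0, -3.2]
grip_width: 0.579
grip_force: 23.2
```

```bash
python3 -m inch '[[52,0,0,0,0],[60,0,0,0,0],[75,0,0,0,0],[85,0,0,0,0],[85,0,0,-10,0],[85,0,0,-30,0],[85,0,0,-40,0],[85,0,0,0,0],[85,0,0,0,0]]'
python3 - <<'E'
from h import *
s,p,R,y=tool();im=snapshot("side")
cv2.imwrite('pics/p5.png',cv2.resize(im[20:170,150:350],(800,600)));m=cm("side")
r=silhouettes("side","stand")
mk=min((q for q in r if q["p"]>.2),key=lambda q:np.linalg.norm(ray(m,q["position"],.05)[:2]-[.5,.22]))["mask"]
def cost(v):
    pl=box(0,.142,-.025,.025,-.007,.007);c_,s_=np.cos(v[3]),np.sin(v[3])
    pl=pl@np.array([[c_,0,s_],[0,1,0],[-s_,0,c_]])+[-.07,0,.033]
    k=render(m,[STAND[0],pl],v[:3],.004); return 1-np.minimum(k,mk).sum()/np.maximum(k,mk).sum()
x0=np.array([.483,.225,.055,1.85])
b=minimize(cost,x0,method='Nelder-Mead',options=dict(initial_simplex=x0+np.vstack([np.zeros(4),np.diag([.015,.01,.08,.15])]),maxiter=300));v=b.x
d=v[:2]-[.5444,.2269];a=.057
print(v,b.fun,"tray xy",d[0]*np.cos(a)+d[1]*np.sin(a),-d[0]*np.sin(a)+d[1]*np.cos(a))
g=v[:2]+.045*np.array([np.cos(v[2]),np.sin(v[2])])
print(p,y,"to base x=45:",(1e3*R.T@np.r_[g-p[:2],0]).round(1),"twist",y-v[2],s['time'])
E
```

```text
time: 23.75
position: [0.374, 0.2174, 0.3999]
ee_rot: [-3.14, -0.083, -0.0]
force: [-0.2, 0.3, 0.2]
grip_width: 1.002
grip_force: 0.0
[0.483237   0.22781314 0.09458219 1.90923674] 0.09011073795044011 tray xy -0.061011649834674164 0.004396059694551809
[0.37397465 0.21744592 0.39994929] 0.052628213702034424 to base x=45: [154.6  -6.5   0. ] twist -0.0419539752673332 23.75
```

View pics/p5.png

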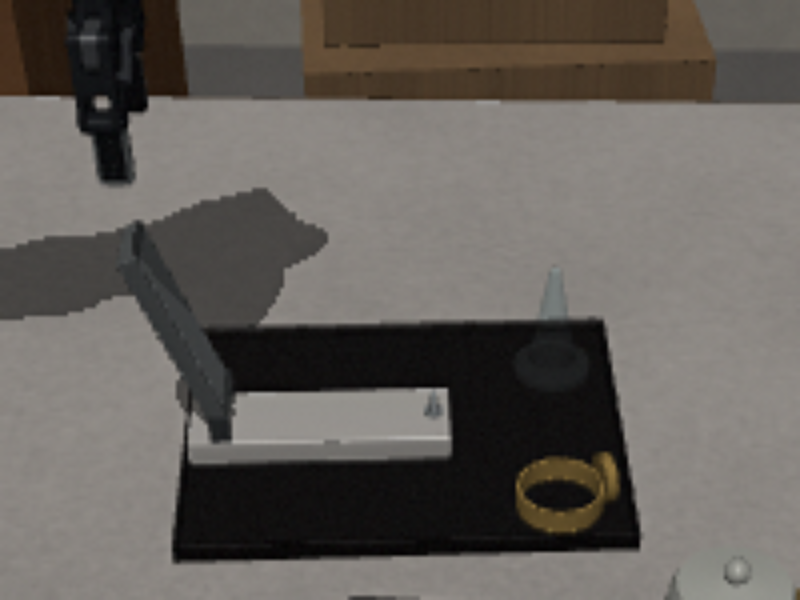

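The plate leans on its stop by itself (1.91 rad) with the base flat, but the heel touches the near rim, at the very edge of the limit. I grip the base at its toe half and slide it about 20 mm forward for margin.

```bash
python3 -m inch '[[85,20,0,0,0],[85,30,-0.5,0,0],[85,25,-0.5,0,0],[85,0,0,0,0],[85,0,0,0,0]]'
python3 - <<'E'
from h import *
s,p,R,y=tool();m=cm("wrist");im=snapshot("wrist");cv2.imwrite("pics/w6.png",im)
r=silhouettes("wrist","stand");print([(q["p"],q["position"]) for q in r])
# white base top: fit rectangle to bright pixels in the stand mask
mk=r[0]["mask"]&(im.min(2)>110)
P=np.array([ray(m,(c,rr),.024)[:2] for rr,c in np.argwhere(mk)])
L=(R.T@np.c_[P-p[:2],np.zeros(len(P))].T).T[:,:2]*1e3
for lo in range(int(L[:,0].min()),int(L[:,0].max()),25):
    q=L[(L[:,0]>=lo)&(L[:,0]<lo+8)]
    if len(q)>5: print(lo,"y",np.percentile(q[:,1],[2,98]).round(1))
print("toe at x",np.percentile(L[:,0],99.5),p,y)
E
```

```text
time: 24.48
position: [0.4491, 0.2224, 0.3992]
ee_rot: [3.14, 0.082, -0.002]
force: [-1.2, 0.2, -0.7]
grip_width: 0.998
grip_force: 0.0
[(0.76, [257.2, 171.0])]
-211 y [-36.6  45.4]
-186 y [-31.3  44.7]
-161 y [-28.4  35.2]
-136 y [-26.8  36.7]
-111 y [-25.4  31.5]
-86 y [-22.9  33. ]
-61 y [-26.5  30.1]
-36 y [-22.4  26.5]
-11 y [-26.5  31.1]
14 y [-26.8  31.5]
39 y [-27.1  30.8]
64 y [-27.4  31.1]
89 y [-27.7  31.2]
114 y [-27.7  31.4]
toe at x 129.8168208050006 [0.44911808 0.22244465 0.39919925] 0.052488362209519655
```

View pics/w6.png

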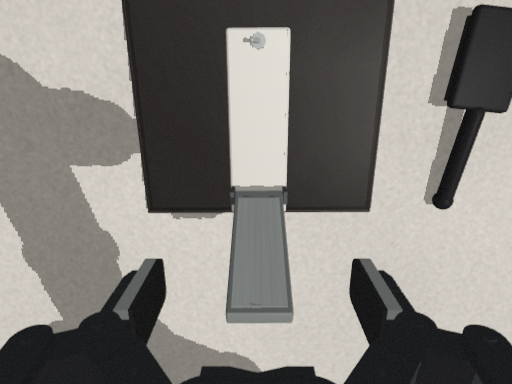

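The base is square and centred 2 mm off the tool's line, with the toe 130 mm ahead. I grip 50 mm behind the toe.

```bash
python3 -m inch '[[85,30,0.9,0,0],[85,30,1,0,0],[85,20,0,30,0],[85,0,0,45,0],[85,0,0,50,0],[85,0,0,40,0],[85,0,0,30,0],[85,0,0,15,0],[85,0,0,8,0],[85,0,0,3,0],[85,0,0,0,0],[85,0,0,0,0],[70,0,0,0,0],[62,0,0,0,0],[60,0,0,0,0],[60,0,0,0,0],[60,0,0,0,0]]'
```

```text
time: 26.7
position: [0.5291, 0.2252, 0.1796]
ee_rot: [-3.14, -0.083, -0.001]
force: [-1.5, 0.8, 7.4]
grip_width: 0.707
grip_force: 48.2
```

```bash
python3 -m inch '[[60,1,0,0,0],[60,2,0,0,0],[60,3,0,0,0],[60,4,0,0,0],[60,4,0,0,0],[60,3,0,0,0],[60,2,0,0,0],[60,1,0,0,0],[60,0,0,0,0],[60,0,0,0,0]]';python3 -m inch '[[66,0,0,0,0],[75,0,0,0,0],[85,0,0,0,0],[85,0,0,0,0],[85,0,0,-5,0],[85,0,0,-25,0],[85,0,0,-50,0],[85,0,0,-50,0],[85,0,0,-50,0],[85,0,0,-40,0],[85,-40,0,0,0],[85,-40,0,0,0],[85,0,0,0,0],[85,0,0,0,0]]'
python3 - <<'E'
from h import *
im=snapshot("side")[20:170,150:350];w=snapshot("wrist")
cv2.imwrite('pics/p7.png',np.hstack([cv2.resize(im,(400,300)),cv2.resize(w,(400,300))]))
E
```

```text
time: 27.95
position: [0.5466, 0.2265, 0.1796]
ee_rot: [3.14, 0.085, -0.007]
force: [-13.7, -0.8, 17.6]
grip_width: 0.714
grip_force: 49.5
time: 29.7
position: [0.4695, 0.2216, 0.3994]
ee_rot: [-3.14, -0.083, -0.002]
force: [-0.0, 0.3, -0.1]
grip_width: 0.994
grip_force: 0.0
```

View pics/p7.png

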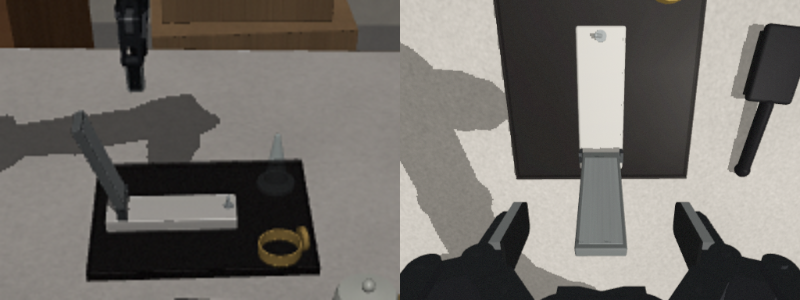

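The base is flat, square and now about 20 mm clear of the near rim (heel at (107,212)). The plate leans on its stop, and the brush, watch and cone are where they were. I hand in.

```bash
python3 -c "
from station import hand_in; print(hand_in())"
```

```text
the job is handed in; nothing more can be done
None
```

The job is handed in, with no verdict returned: the last pictures show the stand flat and square in the tray, toe towards the bed, and the plate leaning on its stop by itself; the base slid about 30 mm to the near rim during the swing, so I regripped it and moved it about 18 mm back for clearance.

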